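Stop the dust extractor with its bar switch

TASK

Sanding is finished: stop the dust extractor by pressing its long red bar switch all the way down, near the middle so that both ends go down evenly; it stays down by itself, so then let go of it. Do not press the yellow bar, which works the clamps, and do not push the sander or the foam offcut about.

Things in the scene. Friction and masses are not known exactly. Their poses are not given: they have to be found in the camera images.
- stop_bar: Red bar, 300 x 44 x 18 mm, level on a grey base plate (330 x 90 mm, fixed; connection box beyond the bar's +x end). Origin: centre of its top face, 75 mm above the table; x along the bar, y across, z up. Sinks 15 mm to its stop at about 12 N, no spring, stays where left. Rocks lengthwise, and stays crooked, if pushed over 50 mm from its middle, or at 25 N on the stop over 24 mm from it
- clamp_bar: The yellow clamp bar, not to be pressed: same shape, size, base, mechanism and frame as the red bar. Either bar may be the left or the right one; each points ahead, turned by up to about 0.45 rad
- sander: An air sander lying on its disc: red-brown disc of 150 mm diameter, black round head 92 mm high, metal handle reaching 175 mm from the centre along its x axis. About 0.9 kg, loose, near the right edge. Origin: centre of the disc's underside, on the table
- foam: A pale yellow foam offcut, 60 x 40 x 35 mm (x, y, z), light and loose, lying between the two bars. Origin: centre of its underside

How it is judged:
By the outcome, as a careful person would: the job done as asked, in the order asked, and still so for the second after the job is handed in, with the robot touching nothing.
It also fails if it takes over 26 s, if anything falls off the work surface, if the arm or the gripper's body presses on something with over 40 N, if the wrist force passes 120 N, or if a joint passes its speed limit or range.

ROBOT

A 7-joint arm with a two-finger parallel gripper is mounted at the origin on the work surface. World frame = base frame: x ahead of the robot, y to its left, z up, the work surface at z = 0. Lengths are in m, angles in rad, forces in N, time in s.
With the tool pointing down it reaches from about 0.35 to 0.9 m from the base axis. Payload 8.1 kg.
Tool frame: the origin (TCP) lies on the centre line of the jaws, within the pads' length; the fingertips stand 19 mm ahead of it and the grasp point (between the pads) is the TCP (arm.tip_reach is the distance from the TCP to the fingertips, in m); z points along the fingers, y is the line along which they close (so a half turn about z gives the same grasp; the last joint's range is limited). The gripper opens to 92 mm and grips with 3 to 60 N. Pads are 19 mm wide; open, the fingers measure 130 mm over their backs; the gripper's body (75 mm by 190 mm) begins 47 mm behind the grasp point.
Start: joints at [-1.389, 0.434, 0.025, 1.573, -0.012, 1.134, -0.075], TCP at [0.176, 0.6, 0.246] pointing down, gripper open.
Joint ranges: [-2.62, 2.62], [-0.44, 2.09], [-1.27, 1.32], [0.08, 2.57], [-1.32, 4.46], [0.12, 2], [-2.74, 2.74]. Speed limits (rad/s): [2.22, 2.22, 3.01, 3.01, 3.14, 3.14, 3.14].

INTERFACE

Orientations are given as a rotation vector (axis times angle).
In Python, from cell import arm gives the robot as it stands.
- The arm moves only by the tool arm_command, never from a script. Its argument "targets" is a list that holds one entry, the list of rows, each a list of 6 numbers: the shift along the tool's x, y, z in m, then the turn, a rotation vector about the tool's x, y, z in rad. A call has 1 to 10 rows; each row shifts and turns the commanded pose from where the row before left it, along the tool's axes as they then stand; what a row does not reach is not made up. A row lasts 1/8 s, in which the tool goes at most 62.5 mm and 10.7 degrees, less where a joint would pass 70% of its speed; a pose out of reach is approached as far as the arm can. A call with a gripper value outside its range is refused whole. "jaw" is the finger opening in m, from 0 to 0.0918, set as the call begins (left out, the last holds). The fingers move at their own pace and stop on an object; "newtons" is the grip in N (left out, the last holds). Time passes only in rows, so rows that do not move let the fingers close. It gives the time, the measured TCP pose, the force, the opening and the grip force at its end, in the units of the state.
- arm.observe(): the state, without advancing time (a new reading comes with each control period).
- arm.get_image(name): name is "scene" or "top"; returns a dict with "pixels" (480x640x3 uint8, red, green, blue), "z_map" (480x640 float32, m along the optical axis (not along the pixel's ray), 0 where there is no reading), "fx", "fy", "cx", "cy" (pixels), "xyz" and "rotation" of the camera in the world. Camera axes: x right, y down, z forward; pixel columns grow to the right and rows downward; lengths in m; the calibration is good to about 2 mm. A picture is of the moment at which its call begins.
- arm.sign_off(): hands the job in; it is judged then, once.
The state is a dict: "clock": time; "joints": joint angles; "dq": joint speeds; "joint_efforts": joint torques, N m; "position": TCP position; "ee_rot": TCP orientation; "force": force on the tool from outside, world axes, zero at the start; "ft_torque": the same for the moment, N m; "width": opening from 0.0 (shut) to 1.0 (fully open); "gripper_force": force on a finger pad.
Only numpy, scipy, OpenCV 4.12 (cv2) and the standard library are available. Lean on these libraries where they do the work, as an engineer would, in place of code of your own. Each camera call takes 0.05 s, during which the arm holds its last target. There are 200 camera calls.

## Working session

There is one attempt and no reset: what is moved stays moved. The work goes in short steps, Python scripts to look and compute and a tool call to move; the robot and the scene stay as the last step left them, time stands still between calls to the robot, and variables do not carry over. Pictures are saved under pics/ and viewed, at most 10 in all, crops included, and the job is handed in when it is done.

Besides the shell and the picture viewer there is one more tool, called after "Call:" as name(argument=value, ...) on one line, values as JSON. arm_command: Moves the arm, as the interface text tells. Its arguments: {"type":"object","properties":{"targets":{"type":"array","items":{"type":"array","items":{"type":"array","items":{"type":"number"}}}},"jaw":{"type":"number"},"newtons":{"type":"number"}},"required":["targets"]}

```bash
mkdir -p pics; cat > h.py <<'E'
import numpy as np, cv2
from cell import arm
def pts(im):
    z=im["z_map"]; v,u=np.mgrid[:480,:640]
    c=np.stack([(u-im["cx"])/im["fx"]*z,(v-im["cy"])/im["fy"]*z,z],-1)
    return c@np.array(im["rotation"]).T+np.array(im["xyz"])
E
python3 - <<'E'
from h import *
s=arm.observe(); print(s["clock"],s["position"],s["ee_rot"],s["force"])
o=[]
for n in("top","scene"):
    im=arm.get_image(n); print(n,im["xyz"],np.round(im["rotation"],3).tolist())
    o.append(im["pixels"]); np.savez(n,**im)
cv2.imwrite("pics/a.png",o[0][:,:,::-1]);cv2.imwrite("pics/b.png",o[1][:,:,::-1])
for n in("top","scene"):
    im=np.load(n+".npz"); P=pts(im); h=cv2.cvtColor(im["pixels"],cv2.COLOR_RGB2HSV).astype(int)
    H,S=h[...,0],h[...,1]
    for c,m in(("red",((H<8)|(H>172))&(S>130)),("yel",(H>18)&(H<35)&(S>130))):
        m=m&(abs(P[...,2]-.075)<.008)
        q=P[m]; 
        if len(q)<50: print(n,c,len(q)); continue
        r=cv2.minAreaRect((q[:,:2]*1000).astype(np.float32)); print(n,c,len(q),r,np.median(q,0))
E
```

```text
0.0 [0.17552576 0.59933011 0.24495803] [-4.45909192e-01 -3.10974006e+00  2.51635470e-03] [ 0.49202832  0.55788293 -0.70857604]
top [ 0.41296241 -0.16352024  1.04893123] [-2.155, 2.158, -0.136]
scene [0.94094031 0.59794684 0.73269916] [-0.613, -2.574, 1.249]Traceback (most recent call last):
  File "<stdin>", line 9, in <module>
  File "h.py", line 6, in pts
    return c@np.array(im["rotation"]).T+np.array(im["xyz"])
           ~~~~~~~~~~~~~~~~~~~~~~~~~~~~^~~~~~~~~~~~~~~~~~~~
ValueError: operands could not be broadcast together with shapes (480,640) (3,)
```

View pics/a.png

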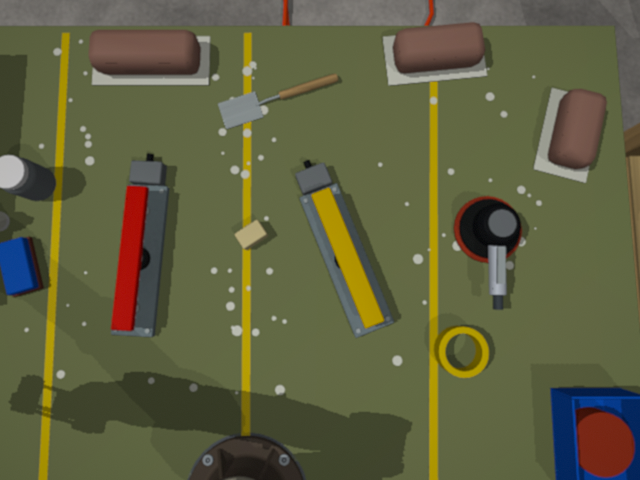

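View pics/b.png

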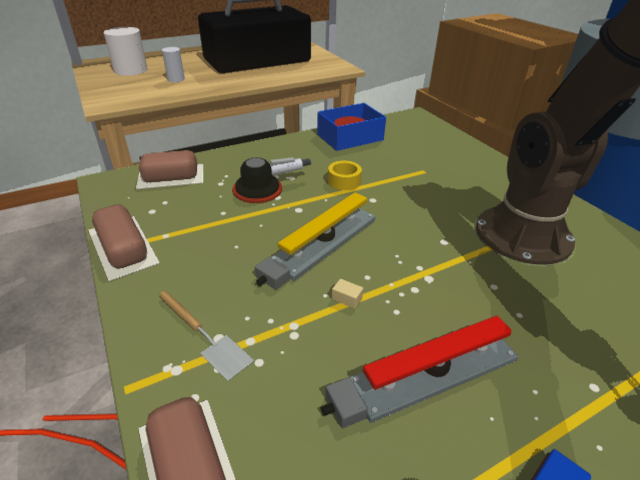

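The red bar is on the left (top view, columns 113–147, rows 187–330). The yellow bar is on the right, with the foam between them at (252,235) and the sander at (488,230). The camera rotation is a rotation vector, so I'm fixing the helper.

```bash
sed -i 's/np.array(im\["rotation"\]).T/cv2.Rodrigues(np.array(im["rotation"]))[0].T/' h.py
cat > m.py <<'E'
from h import *
from scipy.spatial.transform import Rotation as R
def bars(im,n,zc=.075):
    P=pts(im); h=cv2.cvtColor(im["pixels"],cv2.COLOR_RGB2HSV).astype(int)
    H,S=h[...,0],h[...,1]
    for c,m in(("red",((H<8)|(H>172))&(S>130)),("yel",(H>18)&(H<35)&(S>130))):
        m=m&(abs(P[...,2]-zc)<.012)&(P[...,0]<.8)
        q=P[m]
        if len(q)<50: print(n,c,len(q)); continue
        print(n,c,len(q),cv2.minAreaRect((q[:,:2]*1000).astype(np.float32)),np.median(q,0))
        x=q[:,0]; e=[(round(float(q[abs(x-a)<.02,2].mean()),4)) for a in(x.min()+.03,np.median(x),x.max()-.03)]; print("  z near,mid,far",e)
def tool():
    s=arm.observe(); print(s["clock"],np.round(s["position"],4),np.round(R.from_rotvec(s["ee_rot"]).as_matrix(),3).tolist(),np.round(s["force"],1))
E
python3 - <<'E'
from m import *
tool()
for n in("top","scene"): bars(np.load(n+".npz"),n)
E
```

```text
0.1 [0.1755 0.5994 0.245 ] [[-0.96, 0.281, -0.0], [0.281, 0.96, -0.001], [-0.0, -0.001, -1.0]] [ 0.5 -0.4  0.8]
top red 3233 ((452.9005126953125, -247.083740234375), (1051.461669921875, 404.7910461425781), 78.84935760498047) [0.49167817 0.23760252 0.07506739]
  z near,mid,far [nan, 0.0746, 0.0744]
top yel 3020 ((494.46221923828125, -207.9446258544922), (298.5818176269531, 44.428489685058594), 21.761825561523438) [ 0.49098752 -0.20914679  0.07481938]
  z near,mid,far [0.075, 0.0748, 0.0747]
scene red 3622 ((500.5198974609375, 240.46983337402344), (44.29386901855469, 298.6662292480469), 86.74409484863281) [0.51586674 0.24418527 0.07653553]
  z near,mid,far [0.0757, 0.0757, 0.0758]
scene yel 1545 ((500.03076171875, -209.23330688476562), (302.84271240234375, 48.085025787353516), 21.927024841308594) [ 0.51864561 -0.19569738  0.07645623]
  z near,mid,far [0.0755, 0.0753, 0.0752]m.py:11: RuntimeWarning: Mean of empty slice.
  x=q[:,0]; e=[(round(float(q[abs(x-a)<.02,2].mean()),4)) for a in(x.min()+.03,np.median(x),x.max()-.03)]; print("  z near,mid,far",e)
  ret = ret.dtype.type(ret / rcount)
```

Call:
arm_command(targets=[[[-0.041,-0.0255,0.003,0,0,0],[-0.041,-0.0255,0.003,0,0,0],[-0.041,-0.0255,0.003,0,0,0],[-0.041,-0.0255,0.003,0,0,0],[-0.041,-0.0255,0.003,0,0,0],[-0.041,-0.0255,0.003,0,0,0],[-0.041,-0.0255,0.003,0,0,0],[-0.041,-0.0255,0.003,0,0,0],[-0.041,-0.0255,0.003,0,0,0],[-0.041,-0.0255,0.003,0,0,0]]], jaw=0, newtons=10)

```text
clock: 1.35
position: [0.4981, 0.2386, 0.2154]
ee_rot: [-0.446, -3.109, 0.0]
force: [0.6, 0.4, -0.7]
width: 0.006
gripper_force: 0.0
```

Call:
arm_command(targets=[[[0,0,0.03,0,0,0],[0,0,0.03,0,0,0],[0,0,0.03,0,0,0],[0,0,0.015,0,0,0],[0,0,0,0,0,0]]])

```text
clock: 1.98
position: [0.4969, 0.2396, 0.11]
ee_rot: [-0.446, -3.108, 0.002]
force: [0.2, 0.1, 0.2]
width: 0.006
gripper_force: 0.0
```

```bash
python3 - <<'E' 2>/dev/null
from m import *
tool()
im=arm.get_image("scene"); bars(im,"s"); bars(arm.get_image("top"),"t"); cv2.imwrite("pics/c.png",im["pixels"][220:460,280:600,::-1].repeat(2,0).repeat(2,1))
E
```

```text
1.975 [0.4969 0.2396 0.11  ] [[-0.96, 0.281, -0.002], [0.281, 0.96, -0.001], [0.001, -0.002, -1.0]] [0.2 0.1 0.2]
s red 2415 ((500.04193115234375, 240.45913696289062), (44.915977478027344, 299.40521240234375), 86.6399154663086) [0.56428752 0.24180249 0.07650705]
  z near,mid,far [0.0759, 0.0757, 0.0758]
s yel 1538 ((499.19207763671875, -208.45448303222656), (303.0225830078125, 47.78211212158203), 21.823802947998047) [ 0.51934442 -0.19623196  0.07646236]
  z near,mid,far [0.0754, 0.0755, 0.0752]
t red 2364 ((473.4896240234375, -149.41622924804688), (823.5258178710938, 298.3804626464844), 86.78016662597656) [0.46004938 0.23750664 0.07507871]
  z near,mid,far [0.0748, 0.0754, 0.0745]
t yel 3028 ((494.68048095703125, -207.9136199951172), (298.7499084472656, 44.10865783691406), 21.82884979248047) [ 0.49090633 -0.20915115  0.07479536]
  z near,mid,far [0.0749, 0.0749, 0.0746]
```

View pics/c.png

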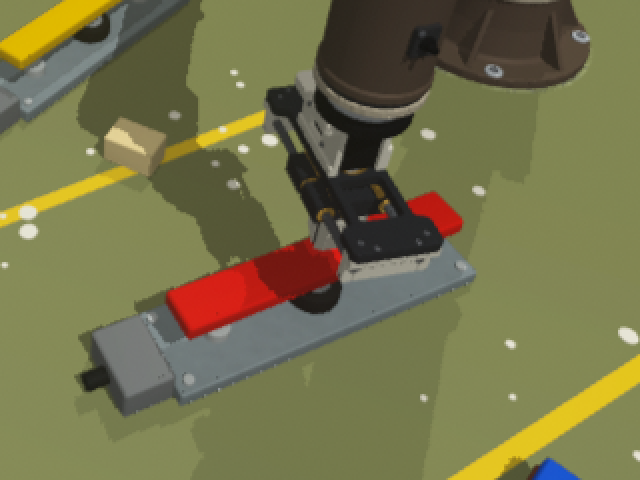

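The closed fingertips stand just above the middle of the red bar (crop about (330,255)), and the foam is clear of them. Pressing slowly.

Call:
arm_command(targets=[[[0,0,0.008,0,0,0],[0,0,0.005,0,0,0],[0,0,0.003,0,0,0],[0,0,0.003,0,0,0],[0,0,0.003,0,0,0],[0,0,0,0,0,0]]])

```text
clock: 2.82
position: [0.4974, 0.2399, 0.0892]
ee_rot: [0.446, 3.11, 0.0]
force: [-2.4, -1.3, 6.7]
width: 0.009
gripper_force: 3.2
```

Call:
arm_command(targets=[[[0,0,0.003,0,0,0],[0,0,0.003,0,0,0],[0,0,0.002,0,0,0],[0,0,0,0,0,0]]])

```text
clock: 3.32
position: [0.4974, 0.2399, 0.0813]
ee_rot: [0.446, 3.11, 0.001]
force: [-1.9, -2.1, 7.6]
width: 0.008
gripper_force: 4.1
```

Call:
arm_command(targets=[[[0,0,0.001,0,0,0],[0,0,0.001,0,0,0],[0,0,0,0,0,0]]])

```text
clock: 3.7
position: [0.4974, 0.2399, 0.0794]
ee_rot: [0.446, 3.11, 0.001]
force: [-3.5, -1.3, 9.5]
width: 0.005
gripper_force: 5.0
```

Call:
arm_command(targets=[[[0,0,0.001,0,0,0],[0,0,0,0,0,0]]])

```text
clock: 3.95
position: [0.4975, 0.2399, 0.0791]
ee_rot: [0.446, 3.11, 0.001]
force: [-4.9, -2.4, 20.0]
width: 0.008
gripper_force: 9.6
```

Call:
arm_command(targets=[[[0,0,0.0003,0,0,0],[0,0,0,0,0,0]]])

```text
clock: 4.2
position: [0.4975, 0.2399, 0.0791]
ee_rot: [0.446, 3.11, 0.001]
force: [-6.0, -3.4, 22.7]
width: 0.005
gripper_force: 11.2
```

Call:
arm_command(targets=[[[0,0,-0.005,0,0,0],[0,0,-0.02,0,0,0],[0,0,-0.04,0,0,0],[0,0,-0.05,0,0,0],[0,0,-0.05,0,0,0],[0,0,0,0,0,0],[0,0,0,0,0,0]]])

```text
clock: 5.08
position: [0.4971, 0.2397, 0.2419]
ee_rot: [-0.446, -3.109, 0.0]
force: [-0.4, -0.0, 0.4]
width: 0.006
gripper_force: 0.0
```

```bash
python3 - <<'E' 2>/dev/null
from m import *
tool()
im=arm.get_image("scene"); bars(im,"s",.062); bars(arm.get_image("top"),"t",.062); cv2.imwrite("pics/d.png",im["pixels"][:,:,::-1])
E
```

```text
5.075 [0.4971 0.2397 0.2419] [[-0.96, 0.281, -0.0], [0.281, 0.96, -0.0], [0.0, -0.0, -1.0]] [-0.4 -0.   0.4]
s red 3663 ((276.83892822265625, -210.497802734375), (1159.130126953125, 289.3775329589844), 63.7244987487793) [0.50923577 0.24241085 0.06149324]
  z near,mid,far [0.0567, 0.061, 0.0611]
s yel 476 ((425.14910888671875, -284.049072265625), (501.3542785644531, 156.8333740234375), 45.76461410522461) [ 0.48533597 -0.19302114  0.06614141]
  z near,mid,far [0.0511, 0.0676, 0.0683]
t red 5851 ((273.1687927246094, -215.21270751953125), (1164.1201171875, 285.9375915527344), 63.951202392578125) [ 0.17781313 -0.6691276   0.05713146]
  z near,mid,far [0.055, 0.0549, 0.0598]
t yel 1095 ((419.5719299316406, -285.476806640625), (501.08990478515625, 154.6378173828125), 45.49930953979492) [ 0.47890046 -0.21490377  0.0727752 ]
  z near,mid,far [0.051, 0.0726, 0.0727]
```

View pics/d.png

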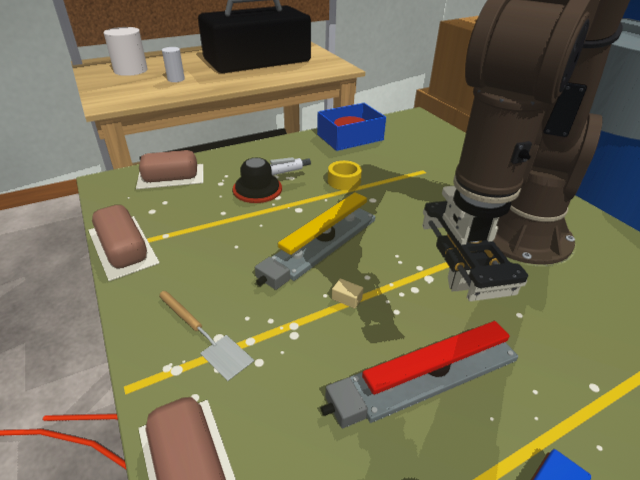

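The red bar sits lower and everything else is where it was. I'll check that both ends are level, with the mask limited to the bar.

```bash
python3 - <<'E'
from m import *
im=arm.get_image("scene")
for I in(np.load("scene.npz"),im):
    P=pts(I);h=cv2.cvtColor(I["pixels"],cv2.COLOR_RGB2HSV).astype(int)
    m=((h[...,0]<8)|(h[...,0]>172))&(h[...,1]>130)&(abs(P[...,1]-.240)<.012)&(P[...,2]>.05)&(P[...,2]<.09)
    q=P[m]; print([round(float(np.median(q[abs(q[:,0]-a)<.015,2])),4) for a in(.375,.44,.5,.56,.625)])
E
```

```text
[0.0769, 0.077, 0.0768, 0.077, 0.077]
[0.0619, 0.062, 0.062, 0.0619, 0.062]
```

Every point along the bar is down 15 mm, and the bar is level.

```bash
python3 -c "
from cell import arm
print(arm.sign_off())"
```

```text
the job is handed in; nothing more can be done
None
```

I pressed the red stop bar down its full 15 mm, level end to end, and let go of it; the yellow bar, sander and foam were not touched, and the job is handed in.

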